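Lay the standing bearing cover flat on the bench mat

TASK

One of the two square bearing covers on the rubber mat has been left standing on its narrow edge, where it can topple. Tip it over with a light push so that it lies flat on its plain back with the round boss facing up, close to where it stood, without gripping it or shoving it along the mat. Leave the cover that already lies flat and the upright steel setup block undisturbed.

Things in the scene. Friction and masses are not known exactly. Their poses are not given: they have to be found in the camera images.
- cover: Cover to tip: aluminium plate 70 x 70 x 14 mm, round boss (30 mm wide, 8 mm high) mid one face. Stands 70 mm tall on a narrow edge, any yaw; boss spans heights 20-50 mm. Origin: middle of that edge, at mid-thickness, on the mat's top. z up; y along its width; boss on the -x side, plain back at x = +7 mm. Pushed to +x near its top it falls by itself past 13 degrees; lying right, x points down.
- laid_cover: An identical bearing cover that already lies flat on the mat, boss up; to be left alone. Origin: centre of its underside; z up. 70 x 70 mm, 14 mm thick, 22 mm high at the boss.
- block: A steel setup block standing upright on the mat, 25 mm (x) x 50 mm (y) x 75 mm tall, with two columns of three dark holes in its broad faces; to be left alone. Origin: centre of its underside; z up.
- mat: The black rubber mat on the blue bench, 280 mm (x) x 540 mm (y) and 4 mm thick, fixed. Origin: centre of its underside, on the bench top; z up. The three things stand on it in a row along its y, about 175 mm apart, in any order.
Things that resemble listed ones, but are neither listed nor needed, are in the scene too. What is shaped like the cover but blue, turquoise or yellow is not meant.

How it is judged:
By the outcome, as a careful person would: the job done as asked, in the order asked, and still so for the second after the job is handed in, with the robot touching nothing.
It also fails if it takes over 29 s, if anything falls off the work surface, if the arm or the gripper's body presses on something with over 40 N, if the wrist force passes 120 N, or if a joint passes its speed limit or range.

ROBOT

A 6-joint arm with a two-finger parallel gripper is mounted at the origin on the work surface. World frame = base frame: x ahead of the robot, y to its left, z up, the work surface at z = 0. Lengths are in mm, angles in rad, forces in N, time in s.
With the tool pointing down it reaches from about 350 to 875 mm from the base axis. Payload 4.2 kg.
Tool frame: the origin (TCP) lies at the very end of the fingers, on their centre line; the grasp point (between the pads) lies 19 mm behind it; z points along the fingers, y is the line along which they close (so a half turn about z gives the same grasp; the last joint's range is limited). The gripper opens to 85 mm and grips with 20 to 120 N. Pads are 22 mm wide; open, the fingers measure 114 mm over their backs; the gripper's body (76 mm by 85 mm) begins 54 mm behind the grasp point. The pads swing forward as they close: fully open they stand 13 mm farther back than shut.
Start: joints at [0.259, 0.385, 0.008, 0, -1.194, -0.259], TCP at [624.979, 0.025, 231.312] pointing down, gripper open.
Joint ranges: [-3.14, 3.14], [-1.21, 2.06], [-1.07, 1.41], [-3.16, 2.05], [-2.99, -0.16], [-3.1, 3.1]. Speed limits (rad/s): [2.79, 2.79, 3.14, 3.14, 3.14, 3.14].

INTERFACE

Orientations are given as a unit quaternion [x, y, z, w].
In Python, from bench import arm, optics gives the robot as it stands. The module is installed in compiled form; this text tells all that it offers.
- The arm moves only by the tool step_arm, never from a script. Its argument "motion" is a list of rows, each an object with "dr": the turn, a rotation vector about the tool's x, y, z in units of 8 degrees (1.0 is 8 degrees), a list of three; "slide": the shift along the tool's x, y, z in mm, a list of three; "jaw": the finger opening in mm, from 0 to 85.4. A call has exactly 8 rows; each row is the pose to reach, as a shift and turn from the pose commanded when the call began, along the tool's axes at that moment; what a row does not reach only later rows make up. A row lasts 1/8 s, in which the tool goes at most 62.5 mm and 10.7 degrees, less where a joint would pass 70% of its speed; a pose out of reach is approached as far as the arm can. A call with a gripper value outside its range is refused whole. The fingers move at their own pace and stop on an object; the grip force is fixed at half the most. Time passes only in rows, so rows that repeat a pose let the fingers close, or fill a call up. It gives the time, the measured TCP pose, the force, the opening and the grip force at its end, in the units of the state.
- arm.read_state(): the state, without advancing time (a new reading comes with each control period).
- optics.get_image(name): name is "scene" or "side" or "wrist"; returns the picture (384x512x3 uint8, blue, green, red); there is no depth.
- optics.camera_info(name): a dict with "camera_matrix" (3x3 intrinsics, pixels), "view" (4x4, takes a point from world to camera coordinates); the wrist camera has in their place "T_tool_cam" (4x4, takes a point from camera to tool coordinates, whose origin is the TCP and whose axes are the flange's). Camera axes: x right, y up, looking along -z (the intrinsics and any distortion apply to the point x, -y, -z); pixel columns grow to the right and rows downward; lengths in mm; the calibration is good to about 2 mm. The wrist camera is an equidistant fisheye: a pixel r from the principal point sees the ray r / f radians off the axis. A picture is of the moment at which its call begins: read the wrist's pose just before it. camera_info takes no time and is no camera call.
- arm.job_done(): hands the job in; it is judged then, once.
The state is a dict: "clock": time; "joints": joint angles; "joint_vel": joint speeds; "joint_efforts": joint torques, N m; "position": TCP position; "ee_rot": TCP orientation; "contact_force": force on the tool from outside, world axes, zero at the start; "wrist_torque": the same for the moment, N m; "gripper_width": finger opening in mm; "grasp_force": force on a finger pad.
Only numpy, scipy, OpenCV 4.12 (cv2) and the standard library are available. Lean on these libraries where they do the work, as an engineer would, in place of code of your own. Each camera call takes 0.05 s, during which the arm holds its last target. There are 200 camera calls.

## Working session

There is one attempt and no reset: what is moved stays moved. The work goes in short steps, Python scripts to look and compute and a tool call to move; the robot and the scene stay as the last step left them, time stands still between calls to the robot, and variables do not carry over. Pictures are saved under pics/ and viewed, at most 10 in all, crops included, and the job is handed in when it is done.

Besides the shell and the picture viewer there is one more tool, called as name(argument=value, ...), one argument or row to a line, values as JSON. step_arm: Moves the arm, as the interface text tells. Its arguments: {"type":"object","properties":{"motion":{"type":"array","items":{"type":"object","properties":{"dr":{"type":"array","items":{"type":"number"}},"slide":{"type":"array","items":{"type":"number"}},"jaw":{"type":"number"}}}}},"required":["motion"]}

```bash
mkdir -p pics; python3 - <<'E'
from bench import arm, optics
import cv2,numpy as np
s=arm.read_state();print(s['clock'],s['position'],s['ee_rot'])
for n in("scene","side"):
    cv2.imwrite(f"pics/{n}0.png",optics.get_image(n));c=optics.camera_info(n);print(n,np.round(c['camera_matrix'],1).tolist(),np.round(c['view'],3).tolist(),[k for k in c])
E
```

```text
0.0 [6.24401444e+02 1.24933229e-02 2.30223063e+02] [-0.70703981  0.7071729   0.00073944 -0.0008131 ]
scene [[498.3, 0.0, 258.2], [0.0, 498.3, 191.7], [0.0, 0.0, 1.0]] [[-0.486, 0.874, -0.02, 217.697], [-0.645, -0.344, 0.682, 323.362], [0.59, 0.344, 0.731, -1471.935], [0.0, 0.0, 0.0, 1.0]] ['camera_matrix', 'view']
side [[398.5, 0.0, 256.0], [0.0, 398.5, 181.6], [0.0, 0.0, 1.0]] [[-0.964, -0.266, -0.01, 527.307], [0.189, -0.711, 0.678, -109.785], [-0.187, 0.652, 0.735, -778.156], [0.0, 0.0, 0.0, 1.0]] ['camera_matrix', 'view']
```

View pics/scene0.png

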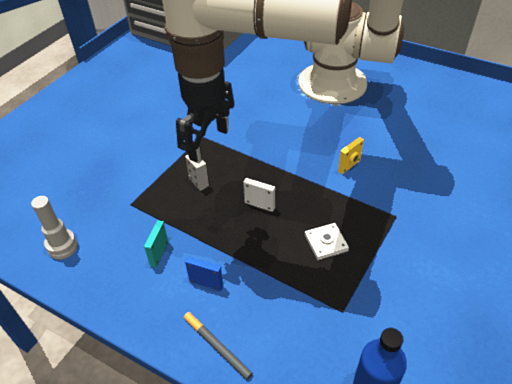

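View pics/side0.png

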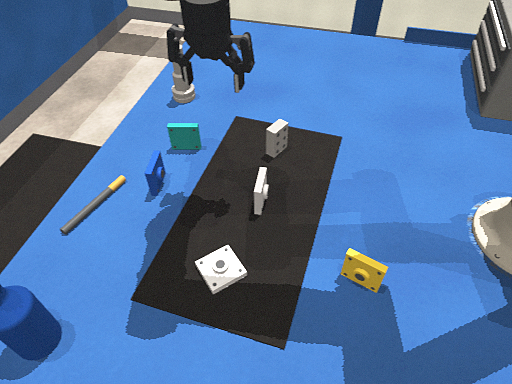

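Candidates: standing aluminium cover at scene (259,195)/side (261,190). The other things are the laid cover (327,240)/(220,268), the block (197,172)/(277,138), and the decoys: turquoise (156,244), blue (205,273), yellow (350,155). I choose the one at (259,195). Its boss seems to face the robot (right in the side view). I'll check that in a crop.

```bash
cat > h.py <<'E'
import numpy as np,cv2
from bench import optics
def ray(n,u,v):
    c=optics.camera_info(n);K=np.array(c['camera_matrix']);V=np.array(c['view'])
    d=np.linalg.inv(K)@[u,v,1];d=d*[1,-1,-1];R=V[:3,:3]
    return -R.T@V[:3,3],R.T@d
def onz(n,u,v,z):
    o,d=ray(n,u,v);return o+d*(z-o[2])/d[2]
def pix(n,P):
    c=optics.camera_info(n);p=np.array(c['view'])@[*P,1];q=np.array(c['camera_matrix'])@(p[:3]*[1,-1,-1]);return q[:2]/q[2]
def mask(im):
    h=cv2.cvtColor(im,cv2.COLOR_BGR2HSV);return ((h[...,1]<70)&(h[...,2]>90)).astype(np.uint8)
E
python3 - <<'E'
from h import *
a=cv2.imread('pics/scene0.png');b=cv2.imread('pics/side0.png')
for im,n,(x,y) in((a,'scene',(259,195)),(b,'side',(261,190))):
    k,l,st,ce=cv2.connectedComponentsWithStats(mask(im))
    for i in range(1,k):
        if 150<st[i,4]<3000:
            cs=cv2.findContours((l==i).astype(np.uint8),0,2)[0][0]
            print(n,st[i].tolist(),ce[i].round(1),cv2.approxPolyDP(cs,2.5,True)[:,0].tolist())
c=[cv2.resize(im[y-33:y+33,x-33:x+33],(396,396),interpolation=cv2.INTER_CUBIC) for im,(x,y) in((a,(259,195)),(b,(261,190)))]
cv2.imwrite('pics/crop.png',np.hstack(c))
E
```

```text
scene [0, 0, 64, 58, 2158] [27.1 23.1] [[58, 0], [41, 0], [1, 13], [0, 57], [63, 19]]
scene [87, 0, 41, 34, 900] [106.1  12.5] [[87, 0], [97, 33], [127, 15], [123, 0]]
scene [464, 0, 48, 66, 2430] [492.   32.2] [[481, 0], [464, 54], [511, 65], [511, 0]]
scene [0, 33, 79, 86, 2997] [35.8 73.3] [[68, 33], [0, 76], [0, 118], [78, 63]]
scene [298, 62, 69, 44, 2123] [332.3  84.1] [[298, 77], [299, 86], [306, 95], [333, 105], [356, 99], [366, 88], [365, 76], [355, 65], [344, 70], [329, 70], [314, 62]]
scene [185, 149, 24, 41, 466] [198.  171.3] [[197, 149], [197, 162], [190, 160], [187, 154], [185, 157], [190, 162], [189, 165], [187, 163], [188, 169], [192, 171], [188, 175], [201, 189], [208, 184], [205, 162], [199, 159]]
scene [243, 178, 32, 33, 788] [259.1 193.9] [[245, 178], [245, 202], [273, 210], [274, 186]]
scene [31, 196, 46, 63, 1393] [ 53.5 230.5] [[38, 196], [31, 204], [43, 224], [44, 245], [52, 257], [64, 258], [75, 250], [76, 241], [68, 229], [69, 237], [66, 238], [62, 221], [57, 218], [56, 221], [50, 205], [46, 205], [47, 198]]
scene [305, 222, 44, 38, 1075] [326.2 240.6] [[33
[... 760 characters left out ...]
506, 89], [507, 82], [510, 84], [508, 87], [511, 86], [511, 76], [508, 75], [511, 70], [507, 71]]
side [266, 119, 23, 39, 630] [276.  137.1] [[281, 119], [266, 128], [266, 153], [273, 157], [286, 146], [288, 126]]
side [253, 167, 16, 48, 507] [260.2 190.1] [[266, 167], [259, 167], [253, 191], [254, 213], [258, 214], [261, 213], [263, 199], [267, 197]]
side [60, 187, 53, 45, 348] [ 85.5 209.2] [[112, 190], [107, 187], [60, 228], [65, 231]]
side [468, 197, 44, 78, 2289] [494.7 230.6] [[495, 198], [474, 206], [478, 208], [468, 220], [472, 221], [481, 253], [482, 250], [511, 274], [511, 197]]
side [195, 245, 52, 49, 1498] [220.5 268.3] [[228, 245], [195, 261], [212, 293], [246, 275], [246, 270]]
```

View pics/crop.png

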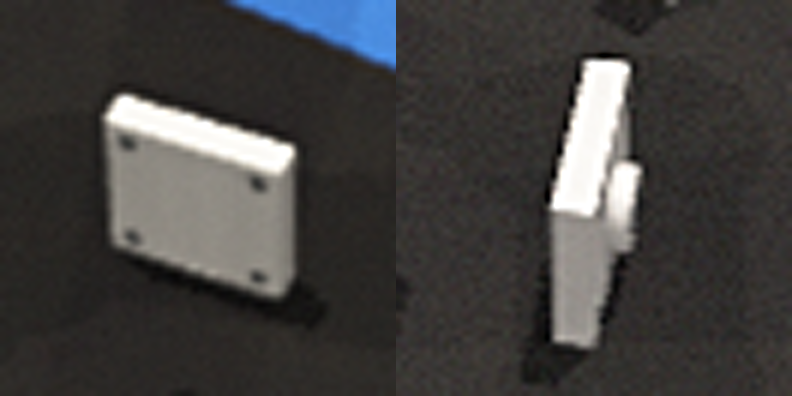

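The crop shows the aluminium plate. In scene its plain back (four screw holes) faces the camera. In side its boss points right, towards the robot, so the push goes away from the robot.

```bash
python3 - <<'E'
from h import *
S=[onz('side',u,v,74) for u,v in((259.5,167),(267,167),(261.7,192.5),(254.2,192))]
C=[onz('scene',u,v,4) for u,v in((244.8,202.8),(272.7,211.7))]
print(np.round(S,1),np.mean(S,0));print(np.round(C,1))
for a,b in((S[2],S[1]),(S[3],S[0]),(C[0],C[1])):
    d=b-a;print(np.linalg.norm(d),np.degrees(np.arctan2(d[1],d[0])))
print('laid',onz('side',220,268,18),onz('scene',326.5,240.5,18),'block top',onz('side',277,122,79))
E
```

```text
[[534.4  16.   74. ]
 [519.6  12.1  74. ]
 [512.3  81.6  74. ]
 [526.6  84.1  74. ]] [523.22263539  48.48623693  74.        ]
[[537.2  14.6   4. ]
 [530.8  83.9   4. ]]
69.88534010932327 -84.05571097213102
68.51077298376606 -83.50889908294783
69.59617684140272 95.27760701074266
laid [551.23917301 228.49744935  18.        ] [558.7673906  227.13976822  18.        ] block top [ 532.02335972 -127.94418539   79.        ]
```

step_arm(
  motion=[
    {"slide": [-15, 50, 0], "dr": [0, 0, -0.2], "jaw": 0},
    {"slide": [-30, 100, 0], "dr": [0, 0, -0.4], "jaw": 0},
    {"slide": [-44, 150, 0], "dr": [0, 0, -0.7], "jaw": 0},
    {"slide": [-44, 150, 30], "dr": [0, 0, -0.7], "jaw": 0},
    {"slide": [-44, 150, 70], "dr": [0, 0, -0.7], "jaw": 0},
    {"slide": [-44, 150, 110], "dr": [0, 0, -0.7], "jaw": 0},
    {"slide": [-44, 150, 130], "dr": [0, 0, -0.7], "jaw": 0},
    {"slide": [-44, 150, 130], "dr": [0, 0, -0.7], "jaw": 0},
  ],
)

```text
clock: 1.1
position: [473.7, 43.5, 99.7]
ee_rot: [0.741, -0.672, -0.001, 0.002]
contact_force: [-1.1, 0.2, 0.2]
gripper_width: 0.1
grasp_force: 0.0
```

```bash
python3 - <<'E'
from h import *
from bench import arm
s=arm.read_state();print(s['clock'],s['position'],s['ee_rot'],s['gripper_width'],s['contact_force'])
im=optics.get_image('side');u,v=map(int,pix('side',s['position']));print(u,v)
cv2.imwrite('pics/s1.png',cv2.resize(im[v-90:v+110,u-120:u+120],None,fx=3,fy=3))
E
```

```text
1.1 [473.66448768  43.49252074  99.73126275] [ 0.74073748 -0.67179046 -0.00101194  0.0021321 ] 0.0876202882960175 [-1.10572223  0.20911077  0.20645715]
286 173
```

View pics/s1.png

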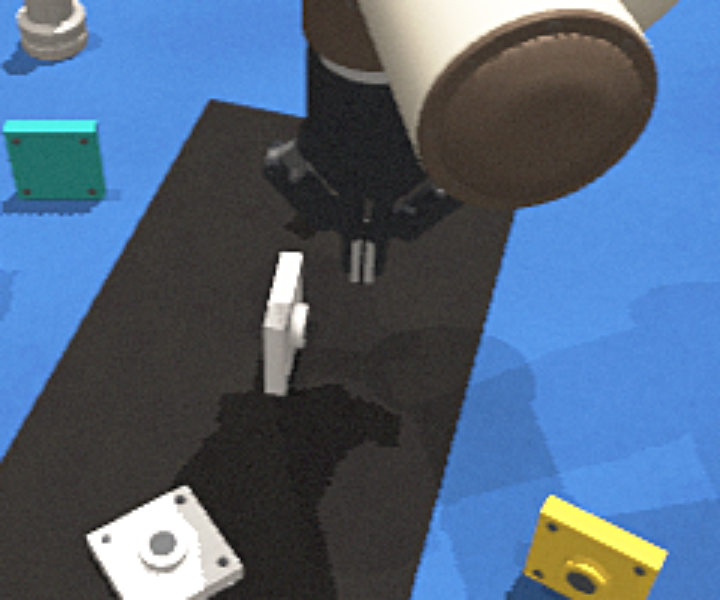

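The closed fingertips (crop (362,282)) are behind the boss side of the standing cover (crop (285,325)), level with its middle. Next I lower to just above boss height and approach slowly.

step_arm(
  motion=[
    {"slide": [0, 0, 18], "dr": [0, 0, 0], "jaw": 0},
    {"slide": [0, 0, 36], "dr": [0, 0, 0], "jaw": 0},
    {"slide": [0, -6, 36], "dr": [0, 0, 0], "jaw": 0},
    {"slide": [0, -12, 36], "dr": [0, 0, 0], "jaw": 0},
    {"slide": [0, -16, 36], "dr": [0, 0, 0], "jaw": 0},
    {"slide": [0, -20, 36], "dr": [0, 0, 0], "jaw": 0},
    {"slide": [0, -22, 36], "dr": [0, 0, 0], "jaw": 0},
    {"slide": [0, -22, 36], "dr": [0, 0, 0], "jaw": 0},
  ],
)

```text
clock: 2.15
position: [496.9, 46.2, 65.3]
ee_rot: [0.741, -0.672, -0.0, 0.0]
contact_force: [-0.9, -0.2, -1.2]
gripper_width: -0.1
grasp_force: 0.0
```

```bash
python3 - <<'E'
from h import *
from bench import arm
s=arm.read_state();print(s['clock'],s['position'],s['contact_force'])
im=optics.get_image('side');u,v=261,190
cv2.imwrite('pics/s2.png',cv2.resize(im[v-50:v+50,u-60:u+60],None,fx=6,fy=6,interpolation=2))
E
```

```text
2.15 [496.93063828  46.17695213  65.32395879] [-0.91728016 -0.23379895 -1.2347062 ]
```

View pics/s2.png

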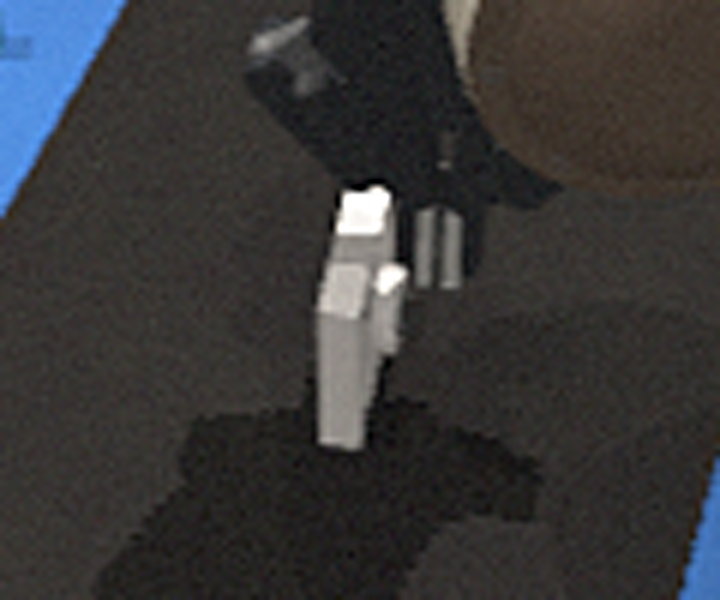

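Fingers (crop (435,250)) are just short of the boss-side face near the top, clear above the boss (390,280). Now the slow push.

step_arm(
  motion=[
    {"slide": [0, -3, 0], "dr": [0, 0, 0], "jaw": 0},
    {"slide": [0, -6, 0], "dr": [0, 0, 0], "jaw": 0},
    {"slide": [0, -9, 0], "dr": [0, 0, 0], "jaw": 0},
    {"slide": [0, -12, 0], "dr": [0, 0, 0], "jaw": 0},
    {"slide": [0, -15, 0], "dr": [0, 0, 0], "jaw": 0},
    {"slide": [0, -18, 0], "dr": [0, 0, 0], "jaw": 0},
    {"slide": [0, -21, 0], "dr": [0, 0, 0], "jaw": 0},
    {"slide": [0, -21, 0], "dr": [0, 0, 0], "jaw": 0},
  ],
)

```text
clock: 3.2
position: [518.0, 48.3, 65.3]
ee_rot: [0.741, -0.672, 0.0, -0.0]
contact_force: [-0.5, -0.1, -0.3]
gripper_width: -0.1
grasp_force: 0.0
```

```bash
python3 - <<'E'
from h import *
from bench import arm
s=arm.read_state();print(s['clock'],s['position'],s['contact_force'])
im=optics.get_image('side');u,v=261,190
cv2.imwrite('pics/s3.png',cv2.resize(im[v-50:v+50,u-60:u+60],None,fx=6,fy=6,interpolation=2))
E
```

```text
3.2 [518.01994656  48.27737634  65.27013258] [-0.51039194 -0.05419934 -0.28071245]
```

View pics/s3.png

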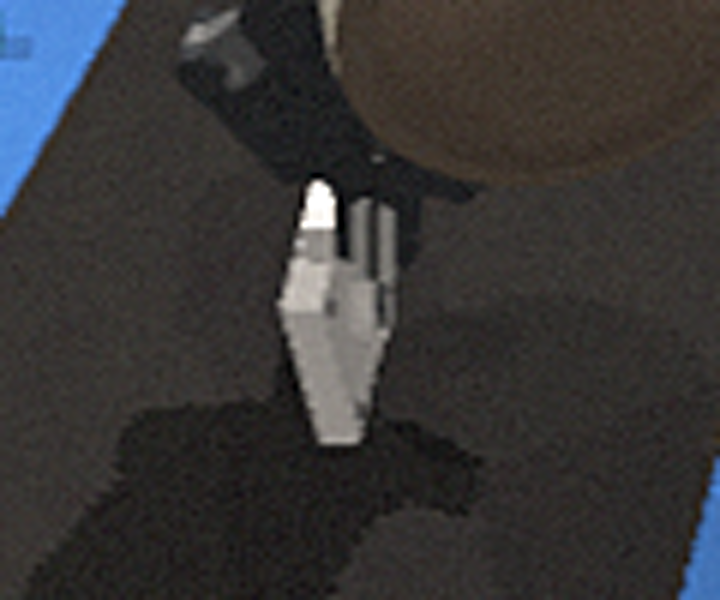

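The cover leans about 10° with its bottom edge unmoved (crop (340,440)). A little more push, then stop and draw back.

step_arm(
  motion=[
    {"slide": [0, -3, 0], "dr": [0, 0, 0], "jaw": 0},
    {"slide": [0, -6, 0], "dr": [0, 0, 0], "jaw": 0},
    {"slide": [0, -9, 0], "dr": [0, 0, 0], "jaw": 0},
    {"slide": [0, -11, 0], "dr": [0, 0, 0], "jaw": 0},
    {"slide": [0, -11, 0], "dr": [0, 0, 0], "jaw": 0},
    {"slide": [0, -11, 0], "dr": [0, 0, 0], "jaw": 0},
    {"slide": [0, -11, 0], "dr": [0, 0, 0], "jaw": 0},
    {"slide": [0, -11, 0], "dr": [0, 0, 0], "jaw": 0},
  ],
)

```text
clock: 4.25
position: [528.7, 49.3, 65.3]
ee_rot: [0.741, -0.672, -0.0, 0.0]
contact_force: [0.0, -0.9, -0.1]
gripper_width: -0.0
grasp_force: 0.0
```

```bash
python3 - <<'E'
from h import *
from bench import arm
s=arm.read_state();print(s['clock'],s['position'],s['contact_force'])
im=optics.get_image('side')
cv2.imwrite('pics/s4.png',im)
E
```

```text
4.25 [528.66605092  49.27347563  65.31401047] [ 0.01410756 -0.93209204 -0.100506  ]
```

View pics/s4.png

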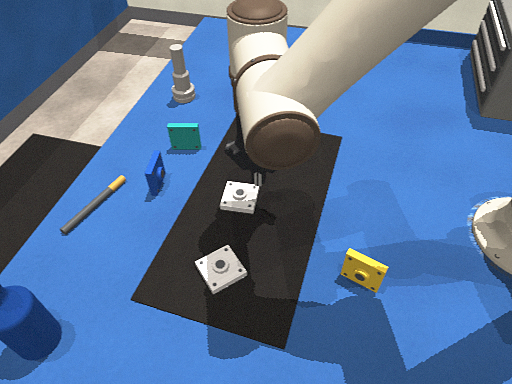

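The cover now lies flat with its boss up at (239,197). The laid cover at (220,268) is unmoved. I'll raise the arm clear and check.

step_arm(
  motion=[
    {"slide": [0, 10, -10], "dr": [0, 0, 0], "jaw": 0},
    {"slide": [0, 20, -30], "dr": [0, 0, 0], "jaw": 0},
    {"slide": [0, 30, -60], "dr": [0, 0, 0], "jaw": 0},
    {"slide": [0, 40, -90], "dr": [0, 0, 0], "jaw": 0},
    {"slide": [0, 60, -130], "dr": [0, 0, 0], "jaw": 0},
    {"slide": [0, 80, -160], "dr": [0, 0, 0], "jaw": 0},
    {"slide": [0, 80, -160], "dr": [0, 0, 0], "jaw": 0},
    {"slide": [0, 80, -160], "dr": [0, 0, 0], "jaw": 0},
  ],
)

```text
clock: 5.3
position: [448.5, 41.4, 225.2]
ee_rot: [0.741, -0.672, -0.0, -0.0]
contact_force: [1.2, -0.7, -0.4]
gripper_width: 0.1
grasp_force: 0.0
```

```bash
python3 - <<'E'
from h import *
from bench import arm
s=arm.read_state();print(s['clock'],s['position'],s['contact_force'])
cv2.imwrite('pics/e.png',np.vstack([optics.get_image('side')[100:310,100:400],optics.get_image('scene')[120:320,120:420]]))
E
```

```text
5.3 [448.47206967  41.39523137 225.16094198] [ 1.16094068 -0.65665483 -0.40828129]
```

View pics/e.png

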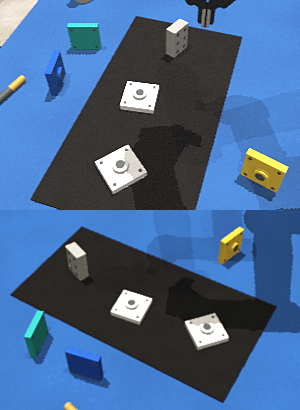

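Both views show the cover flat, boss up, where it stood. The block and the laid cover are undisturbed, and the arm is clear.

```bash
python3 -c "
from bench import arm
print(arm.job_done())"
```

```text
the job is handed in; nothing more can be done
None
```

The standing cover was tipped over with a light push and lies flat, boss up, close to where it stood; the laid cover and the setup block look undisturbed in the camera views, and the job was handed in at about 5.4 s with the arm clear.

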